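# Cap, release and unload the valve cartridges

### The arm

A 7-joint arm with a two-finger parallel gripper is mounted at the origin on the work surface. World frame = base frame: x ahead of the robot, y to its left, z up, the work surface at z = 0. Lengths are in m, angles in rad, forces in N, time in s.
With the tool pointing down it reaches from about 0.425 to 0.825 m from the base axis. Payload 3.6 kg.
Tool frame: the origin (TCP) lies at the very end of the fingers, on their centre line; the grasp point (between the pads) lies 19 mm behind it (arm.grasp_offset is the z of the grasp point in the tool frame, in m); z points along the fingers, y is the line along which they close (so a half turn about z gives the same grasp; the last joint's range is limited). The gripper opens to 85 mm and grips with 20 to 120 N. Pads are 22 mm wide; open, the fingers measure 114 mm over their backs; the gripper's body (76 mm by 85 mm) begins 54 mm behind the grasp point. The pads swing forward as they close: fully open they stand 13 mm farther back than shut.
Start: joints at [1.312, 0.615, -0.013, 1.423, 0.008, 1.103, -0.04], TCP at [0.149, -0.633, 0.231] pointing down, gripper open.
Joint ranges: [-3.12, 3.12], [-0.3, 2.06], [-1.34, 1.32], [0.26, 2.42], [-1.36, 4.5], [0.01, 1.98], [-2.84, 2.84]. Speed limits (rad/s): [2.79, 2.79, 3.14, 3.14, 3.14, 3.14, 3.14].

### API

Orientations are given as a rotation vector (axis times angle).
In Python, from bench import arm gives the robot as it stands. The module is installed in compiled form; this text tells all that it offers.
- The arm moves only by the tool play_rows, never from a script. Its argument "steps" is a list of rows, each a list of 3 entries, a list of its own where there are three numbers: the opening, from -1 (shut) to 1 (fully open), so that 0 is half open, then the shift along the tool's x, y, z as a fraction of full scale, then the turn about the tool's z as a fraction of full scale. In form: [[claw, [dx, dy, dz], turn], ...]. A call has 1 to 20 rows; each row shifts and turns the commanded pose from where the row before left it, along the tool's axes as they then stand; what a row does not reach is not made up. Full scale, the value 1, is 80 mm for a shift and pi/2 rad for a turn. A row lasts 1/10 s, in which the tool goes at most 50 mm and 8.59 degrees, less where a joint would pass 70% of its speed; a pose out of reach is approached as far as the arm can. A call with a number of a shift or a turn outside -1 to 1 is refused whole. A call with a gripper value outside its range is refused whole. The fingers move at their own pace and stop on an object; "force" is the grip in N (left out, the last holds). Time passes only in rows, so rows that do not move let the fingers close. It gives the time, the measured TCP pose, the force, the opening and the grip force at its end, in the units of the state.
- arm.observe(): the state, without advancing time (a new reading comes with each control period).
- arm.camera(name): name is "scene" or "side" or "wrist"; returns the picture (400x640x3 uint8, blue, green, red); there is no depth.
- arm.camera_info(name): a dict with "camera_matrix" (3x3 intrinsics, pixels), "k1" (the pictures are not rectified: a ray, as slopes to the right and down, at radius r is drawn at 1 + k1 r^2 times it, then the intrinsics apply), "position" and "orientation" of the camera in the world; the wrist camera has in their place "hand_eye" (4x4, takes a point from camera to tool coordinates, whose origin is the TCP and whose axes are the flange's). Camera axes: x right, y down, z forward; pixel columns grow to the right and rows downward; lengths in m; the calibration is good to about 2 mm. A picture is of the moment at which its call begins: read the wrist's pose just before it. camera_info takes no time and is no camera call.
- arm.sign_off(): hands the job in; it is judged then, once.
The state is a dict: "time_s": time; "joint_pos": joint angles; "joint_velocities": joint speeds; "effort": joint torques, N m; "tcp_pos": TCP position; "eef_rot": TCP orientation; "contact_force": force on the tool from outside, world axes, zero at the start; "torque": the same for the moment, N m; "opening": opening from 0.0 (shut) to 1.0 (fully open); "finger_force": force on a finger pad.
Only numpy, scipy, OpenCV 4.12 (cv2) and the standard library are available. Lean on these libraries where they do the work, as an engineer would, in place of code of your own. Each camera call takes 0.05 s, during which the arm holds its last target. There are 200 camera calls.

### The job

With the cartridges still clamped, press the red cap of every cartridge in the fixture straight down its stem until it is fully home on the barrel; only then slide the yellow safety catch fully aside and press the red button it covered, so that the hold-down comb springs open. Lift all the finished cartridges out and put them in the grey tote, standing or lying, wholly inside, then shut the comb again so that it latches and slide the safety catch fully back over the button. Leave the blue bin, the gauge block and the bottle where they are.

Things in the scene. Friction and masses are not known exactly. Their poses are not given: they have to be found in the camera images.
- fixture: clamping fixture bolted to the bench, aluminium base plate 190 x 434 mm, 10 mm thick. Origin in the bench-top plane under the row of pockets; x points across the row to the rear (the hinge side, away from the robot), y along the row towards the teal latch housing, z up. Positions called 'fixture x, y, z' elsewhere are in this frame
- nest (a point): middle of the row of four white nest pockets, on their floor, 10 mm above the bench. Pockets 53 x 53 mm at fixture x = 0 and y = -172, -94, -16 and +62 mm; their walls rise to 24 mm above the bench, so a cartridge sits 14 mm deep with 1.5 mm play each side
- housing_top (a point): centre of the top of the teal latch housing at fixture y = 170 mm, 54 mm above the bench: housing 62 mm (fixture x) x 98 mm (y), with two steel guide rails 6 mm wide along y at fixture x = -27 and +27 mm, rising to 66 mm above the bench
- cart1: black valve cartridge, 0.16 kg: square base 50 x 50 mm, 24 mm high; round barrel 32 mm in diameter from 24 to 60 mm above the underside; plain steel stem 10 mm in diameter up to 80 mm, with a red push-on cap on it. Origin: centre of the underside, z up the stem. Starts in one of the four nest pockets, held down by the comb. None if absent in this run
- cart2: black valve cartridge, 0.16 kg: square base 50 x 50 mm, 24 mm high; round barrel 32 mm in diameter from 24 to 60 mm above the underside; plain steel stem 10 mm in diameter up to 80 mm, with a red push-on cap on it. Origin: centre of the underside, z up the stem. Starts in one of the four nest pockets, held down by the comb. None if absent in this run
- cart3: black valve cartridge, 0.16 kg: square base 50 x 50 mm, 24 mm high; round barrel 32 mm in diameter from 24 to 60 mm above the underside; plain steel stem 10 mm in diameter up to 80 mm, with a red push-on cap on it. Origin: centre of the underside, z up the stem. Starts in one of the four nest pockets, held down by the comb. None if absent in this run
- cart4: black valve cartridge, 0.16 kg: square base 50 x 50 mm, 24 mm high; round barrel 32 mm in diameter from 24 to 60 mm above the underside; plain steel stem 10 mm in diameter up to 80 mm, with a red push-on cap on it. Origin: centre of the underside, z up the stem. Starts in one of the four nest pockets, held down by the comb. None if absent in this run
- cap1 (a joint): travel of the red toothed push-on cap of cart1 down its stem (m): 0 to 0.003 at the start (only started, bare stem visible below it), 0.015 fully home, rim on the barrel. Grips the stem with about 9 N and stays where left. Cap 28 mm in diameter, 25 mm high, on the cartridge's axis; its flat top (22 mm across) is 100 mm minus this travel above the cartridge's underside. None if absent
- cap2 (a joint): travel of the red toothed push-on cap of cart2 down its stem (m): 0 to 0.003 at the start (only started, bare stem visible below it), 0.015 fully home, rim on the barrel. Grips the stem with about 9 N and stays where left. Cap 28 mm in diameter, 25 mm high, on the cartridge's axis; its flat top (22 mm across) is 100 mm minus this travel above the cartridge's underside. None if absent
- cap3 (a joint): travel of the red toothed push-on cap of cart3 down its stem (m): 0 to 0.003 at the start (only started, bare stem visible below it), 0.015 fully home, rim on the barrel. Grips the stem with about 9 N and stays where left. Cap 28 mm in diameter, 25 mm high, on the cartridge's axis; its flat top (22 mm across) is 100 mm minus this travel above the cartridge's underside. None if absent
- cap4 (a joint): travel of the red toothed push-on cap of cart4 down its stem (m): 0 to 0.003 at the start (only started, bare stem visible below it), 0.015 fully home, rim on the barrel. Grips the stem with about 9 N and stays where left. Cap 28 mm in diameter, 25 mm high, on the cartridge's axis; its flat top (22 mm across) is 100 mm minus this travel above the cartridge's underside. None if absent
- comb (a joint): angle of the aluminium hold-down comb (rad): about 0.015 shut and latched, 1.4 fully open. Sprung open with 2 to 3 N at the finger tips; stands open when released. To shut it, push it over towards the row and down until the pin at its +y end snaps under the sprung latch tongue, at about 0 (some 5 N more at the finger tips); it then stays below 0.03 when let go
- comb_hinge (a point): point on the comb's hinge line (along fixture y), at fixture x = 80, y = -55, z = 38 mm. The comb is a plate 6 mm thick; shut, it lies level, its top 41 mm above the bench, its fingers between the cartridges over the edges of their bases; open, it stands up at the rear, 10 degrees short of upright
- comb_tip (a point): tip of the middle finger of the comb (36 mm wide), 103 mm from the hinge line; at fixture x = -23, y = -55, z = 38 mm when shut
- catch (a joint): travel of the yellow safety catch along the fixture's +y (m): 0 to 0.004 at the start, covering the red button; 0.046 fully aside, button clear. Slides with about 2 N and stays where it is left
- catch_tab (a point): top centre of the catch's upright tab: 32 mm (along fixture x) x 10 mm (along y), standing 24 mm above the catch's plate; the plate is 60 x 44 mm, 4 mm thick, its top 75 mm above the bench; the tab's top is 99 mm above the bench
- button (a joint): how far the red release button is pressed down (m): 0 to 0.008; springs back. About 2 N to start, 6 N fully down; the latch lets go at about 0.005
- button_top (a point): centre of the top of the red round release button, 30 mm in diameter, 67 mm above the bench, at fixture x = 0, y = 147 mm, below the catch until that is moved aside, between the two guide rails (48 mm apart)
- tote: open grey tote for finished cartridges, standing loose on the bench: 300 mm (its x) x 200 mm (its y), 65 mm high, walls and floor 4 to 5 mm, 0.9 kg. Origin: centre of its underside
- capbin: bystander: blue bin 100 x 160 x 70 mm with red caps. Origin: centre of its underside
- gauge: bystander: white gauge block 60 x 60 x 35 mm with two steel pins, 85 mm high overall. Origin: centre of its underside
- wipe_bottle: bystander: white bottle with a blue cap, 60 mm in diameter, 150 mm high. Origin: centre of its underside

How it is judged:
By the outcome, as a careful person would: the job done as asked, in the order asked, and still so for the second after the job is handed in, with the robot touching nothing.
Of cart1, cart2, cart3, cart4 only 2 to 4 are there at a start; the rules pass over those that are not, and their reading is None.
At some moment in a run one of tote may be knocked a few centimetres aside while the robot is not near it.
Once in a run the grip may slacken for a moment while it holds something.
It also fails if it takes over 210 s, if anything falls off the work surface, if the arm or the gripper's body presses on something with over 40 N, if the wrist force passes 120 N, or if a joint passes its speed limit or range.

## Working session

There is one attempt and no reset: what is moved stays moved. The work goes in short steps, Python scripts to look and compute and a tool call to move; the robot and the scene stay as the last step left them, time stands still between calls to the robot, and variables do not carry over. Pictures are saved under pics/ and viewed, at most 14 in all, crops included, and the job is handed in when it is done.

Besides the shell and the picture viewer there is one more tool, called after ">>>" as name([rows], argument=value, ...), one row to a line, values as JSON. play_rows: Moves the arm, as the interface text tells. Shift numbers are shares of 80 mm and turn numbers shares of pi/2 rad, none past 1 either way. Its arguments: {"type":"object","properties":{"steps":{"type":"array"},"force":{"type":"number"}},"required":["steps"]}

```bash
mkdir -p pics
python3 - <<'E'
from bench import arm
import cv2
for n in("scene","side"):
    cv2.imwrite(f"pics/{n}0.png",arm.camera(n)); print(n,arm.camera_info(n))
print(arm.camera_info("wrist"),arm.grasp_offset); print(arm.observe())
E
```

```text
scene {'camera_matrix': array([[382.45925038,   0.        , 319.1912595 ],
       [  0.        , 382.45925038, 194.64408382],
       [  0.        ,   0.        ,   1.        ]]), 'k1': -0.015196616167089312, 'position': array([ 1.02983808, -0.30747978,  0.7339599 ]), 'orientation': array([-2.22110234, -1.18213746,  0.40979007])}
side {'camera_matrix': array([[405.32158429,   0.        , 320.79881428],
       [  0.        , 405.32158429, 194.36017777],
       [  0.        ,   0.        ,   1.        ]]), 'k1': 0.019589537693158455, 'position': array([ 0.14776808, -0.40770946,  0.77428432]), 'orientation': array([-2.27849564,  0.98603776, -0.36419678])}
{'camera_matrix': array([[350.66307741,   0.        , 322.81672565],
       [  0.        , 350.66307741, 200.8731544 ],
       [  0.        ,   0.        ,   1.        ]]), 'k1': -0.05917139918929117, 'hand_eye': array([[ 1.75934006e-04, -9.50173260e-01, -3.11722223e-01,
         8.01884125e-02],
       [ 9.99999809e-01,  3.51829702e-04, -5.08033084e-04,
        -6.12340694e-04],
       [ 5.92392589e-04, -3.11722074e-01,  9.50173141e-01,
        -1.42872875e-01],
       [ 0.00000000e+00,  0.00000000e+00,  0.00000000e+00,
         1.00000000e+00]])} -0.0187
{'time_s': 0.1, 'joint_pos': array([ 1.31246409,  0.6157939 , -0.0126184 ,  1.42481481,  0.00805597,
        1.10340296, -0.04043297]), 'joint_velocities': array([ 0.00140198, -0.00054134,  0.00106541, -0.00350963, -0.00082065,
       -0.00204473,  0.00159649]), 'effort': array([ 1.50924909e-03, -4.70381320e+01,  2.60860920e-01, -1.71571112e+01,
        1.02415716e-02,  5.84662543e-03,  1.23367676e-05]), 'tcp_pos': array([ 0.14920167, -0.63190175,  0.23024731]), 'eef_rot': array([-3.11816784e+00, -3.63096771e-01,  4.15929381e-04]), 'contact_force': array([ 0.3194885 , -0.35219002, -0.87098127]), 'torque': array([ 0.0711742 , -0.00924917, -0.01847361]), 'finger_force': 0.0, 'opening': 0.9966284853113293}
```

View pics/scene0.png

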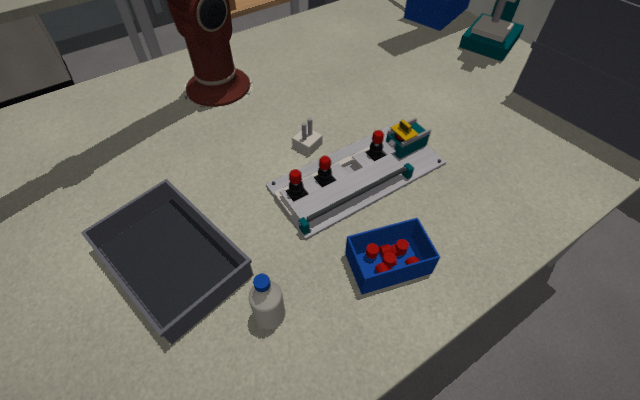

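View pics/side0.png

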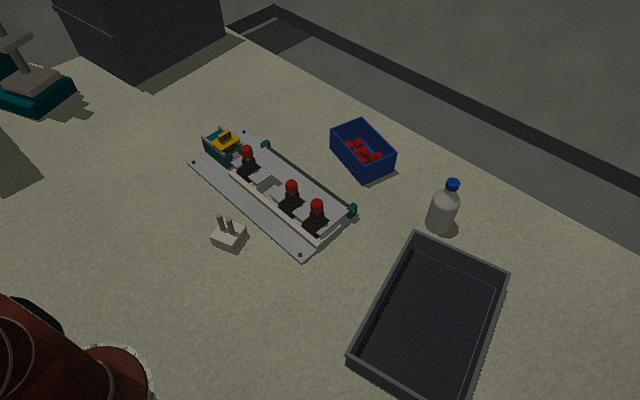

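The scene view shows caps at about (295,175), (325,162) and (377,136), with an empty pocket at (348,162). The yellow catch is at (405,130), the tote at (167,258), the gauge at (307,140), the bottle at (266,300) and the bin at (392,255). The side view agrees. I'll enlarge both pictures to measure.

```bash
cat > h.py <<'E'
import numpy as np, cv2
from scipy.spatial.transform import Rotation as R
from bench import arm
def cam(n,obs=None):
    c=arm.camera_info(n); K=c["camera_matrix"]; D=np.array([c["k1"],0,0,0.])
    if n=="wrist":
        o=obs; Rt=R.from_rotvec(o["eef_rot"]).as_matrix(); H=c["hand_eye"]
        return K,D,Rt@H[:3,:3],Rt@H[:3,3]+o["tcp_pos"]
    return K,D,R.from_rotvec(c["orientation"]).as_matrix(),np.array(c["position"])
def ray(C,uv):
    K,D,Rc,p=C
    s=cv2.undistortPoints(np.array([[uv]],float),K,D)[0,0]
    return p,Rc@np.array([s[0],s[1],1])
def onz(C,uv,z):
    p,d=ray(C,uv); return p+d*(z-p[2])/d[2]
def proj(C,P):
    K,D,Rc,p=C; r=Rc.T
    return cv2.projectPoints(np.atleast_2d(P).astype(float),cv2.Rodrigues(r)[0],-r@p,K,D)[0][:,0]
E
python3 - <<'E'
from h import *
S=cam("scene");D=cam("side")
print(proj(S,[[0,0,0],[.149,-.633,.23]]),proj(D,[[0,0,0],[.149,-.633,.23]]))
for C,u in((S,[(295,170),(325,157),(378,131),(404,124)]),(D,[(317,204),(292,185),(247,150),(224,133)])):
    for k,x in enumerate(u): print(onz(C,x,.109 if k<3 else .099))
a=cv2.imread("pics/scene0.png")[110:240,255:455];b=cv2.imread("pics/side0.png")[115:270,180:370]
cv2.imwrite("pics/sc.png",cv2.resize(a,None,fx=4,fy=4,interpolation=2));cv2.imwrite("pics/sd.png",cv2.resize(b,None,fx=3.8,fy=3.8,interpolation=2))
E
```

```text
[[217.52611083  85.79419648]
 [-72.05698657 135.11619016]] [[ 85.3805542  406.13178518]
 [534.95044696 810.06724957]]
[ 0.53115213 -0.03327727  0.109     ]
[0.53525514 0.04407829 0.109     ]
[0.53478358 0.19956777 0.109     ]
[0.54299087 0.2781374  0.099     ]
[ 0.53024752 -0.04452875  0.109     ]
[0.53122435 0.03128621 0.109     ]
[0.53494715 0.18577182 0.109     ]
[0.54088898 0.28185946 0.099     ]
```

View pics/sc.png

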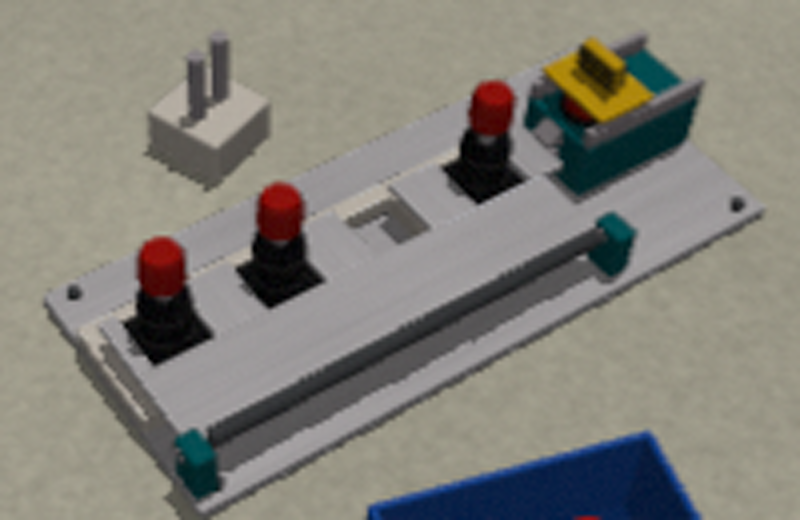

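View pics/sd.png

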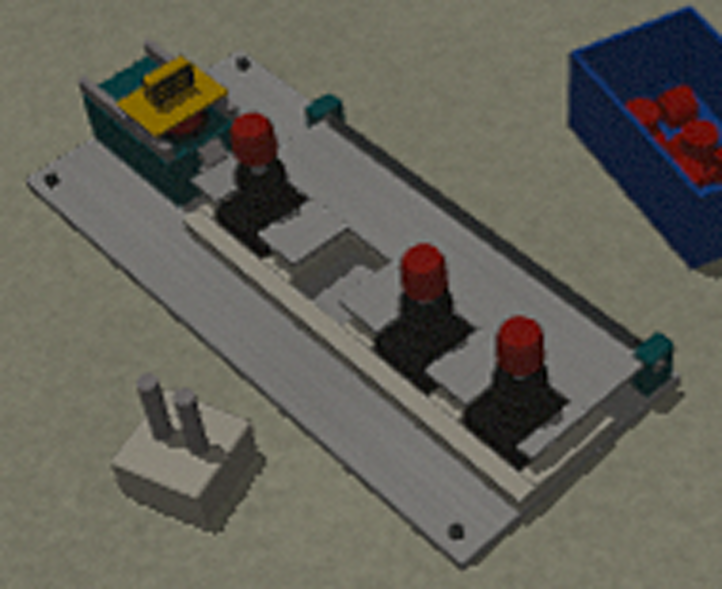

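The caps stand at fixture y = -172, -94 and +62, and the third pocket is empty. The cap tops in the crops are at about (161,248), (279,194), (492,92) in scene and (520,328), (424,257), (253,124) in side. The tote still needs measuring too.

Run:
```python
from h import *
from scipy.optimize import least_squares
S=cam("scene");D=cam("side")
sc=lambda u:(u[0]/4+255,u[1]/4+110); sd=lambda u:(u[0]/3.8+180,u[1]/3.8+115)
def tri(a,b):
    (p,d),(q,e)=ray(S,a),ray(D,b); d/=np.linalg.norm(d);e/=np.linalg.norm(e)
    A=np.c_[d,-e];t=np.linalg.lstsq(A,q-p,rcond=None)[0];x,y=p+t[0]*d,q+t[1]*e
    return (x+y)/2,np.linalg.norm(x-y)
for n,a,b in(("A",(161,248),(520,328)),("B",(279,194),(424,257)),("C",(492,92),(253,124)),("tab",(604,58),(169,76)),("scr1",(74,293),(456,531)),("scr2",(737,204),(243,63)),("pin",(218,36),(150,380))):
    P,e=tri(sc(a),sd(b));print(n,P.round(4),round(e,4))
print("tote")
for C,us in((S,[(167,182),(250,262),(167,331),(84,233)]),(D,[(415,232),(510,272),(347,357)])):
    for u in us: print(onz(C,u,.065).round(3))
print("bin",[onz(S,u,.07).round(3) for u in((346,239),(419,221),(438,257),(363,288))])
print("bottle",onz(S,(262,279),.15),onz(D,(453,182),.15))
```

```text
A [ 0.5362 -0.037   0.1078] 0.0029
B [0.5374 0.0407 0.1062] 0.0032
C [0.5402 0.1945 0.1083] 0.0018
tab [0.5423 0.2858 0.0912] 0.0037
scr1 [ 0.4598 -0.0585  0.0089] 0.0029
scr2 [0.6351 0.3381 0.01  ] 0.0016
pin [0.3815 0.1009 0.0836] 0.0025
tote
[ 0.364 -0.278  0.065]
[ 0.654 -0.215  0.065]
[ 0.693 -0.399  0.065]
[ 0.401 -0.471  0.065]
[ 0.643 -0.223  0.065]
[ 0.692 -0.413  0.065]
[ 0.349 -0.286  0.065]
bin [array([ 0.719, -0.03 ,  0.07 ]), array([0.769, 0.125, 0.07 ]), array([0.853, 0.096, 0.07 ]), array([ 0.822, -0.067,  0.07 ])]
bottle [ 0.74081921 -0.22521256  0.15      ] [ 0.7406561  -0.23064258  0.15      ]
```

>>> play_rows([
  [-1,[0,0,0],-0.084],
  [-1,[0,0,0],-0.084],
  [-1,[0,0,0],-0.084],
  [-1,[0,0,0],-0.084],
  [-1,[0,0,0],-0.084],
  [-1,[0,0,0],-0.084],
  [-1,[0,0,0],-0.084],
  [-1,[0,0,0],-0.084],
  [-1,[0,0,0],-0.084],
  [-1,[0,0,0],-0.085],
  [-1,[0,0,0],0],
])

```text
time_s: 1.2
tcp_pos: [0.1489, -0.6323, 0.2305]
eef_rot: [-2.241, -2.2, -0.002]
contact_force: [-0.5, 0.8, -0.2]
opening: -0.002
finger_force: 0.0
```

```bash
cat >> h.py <<'E'
O=np.array([.539,.1338]); yw=np.radians(-1.0)
def fx(x,y):  # fixture -> world xy
    return O+[x*np.cos(yw)-y*np.sin(yw),x*np.sin(yw)+y*np.cos(yw)]
def go(xy,z):
    o=arm.observe();Rt=R.from_rotvec(o["eef_rot"]).as_matrix()
    d=Rt.T@(np.r_[xy,z]-o["tcp_pos"]); print("t",round(o["time_s"],1),"tcp",o["tcp_pos"].round(4),"yaw",np.degrees(np.arctan2(Rt[1,0],Rt[0,0])).round(2),"tilt",Rt[2].round(3),"F",o["contact_force"].round(1),"open",round(o["opening"],2),"move/80mm",(d/.08).round(3))
E
python3 -c "
from h import *
go(fx(0,-.172),.16)"
```

```text
t 1.2 tcp [ 0.1489 -0.6323  0.2305] yaw 88.94 tilt [ 0.002 -0.    -1.   ] F [-0.5  0.8 -0.2] open -0.0 move/80mm [7.513 4.702 0.893]
```

>>> play_rows([
  [-1,[0.375,0.235,0],0],
  [-1,[0.375,0.235,0],0],
  [-1,[0.375,0.235,0],0],
  [-1,[0.375,0.235,0],0],
  [-1,[0.375,0.235,0],0],
  [-1,[0.375,0.235,0],0],
  [-1,[0.375,0.235,0],0],
  [-1,[0.375,0.235,0],0],
  [-1,[0.375,0.235,0],0],
  [-1,[0.375,0.235,0],0],
  [-1,[0.375,0.235,0],0],
  [-1,[0.375,0.235,0],0],
  [-1,[0.375,0.235,0],0],
  [-1,[0.375,0.235,0],0],
  [-1,[0.375,0.235,0],0],
  [-1,[0.375,0.235,0],0],
  [-1,[0.375,0.235,0],0],
  [-1,[0.375,0.235,0],0],
  [-1,[0.375,0.235,0],0],
  [-1,[0.375,0.235,0],0],
])

```text
time_s: 3.2
tcp_pos: [0.5365, -0.0383, 0.2312]
eef_rot: [-2.245, -2.197, 0.001]
contact_force: [1.7, -0.4, -1.0]
opening: -0.001
finger_force: 0.0
```

>>> play_rows([
  [-1,[0.3,0,-0.3],0],
  [-1,[0.3,0,-0.3],0],
  [-1,[0.3,0,-0.3],0],
  [-1,[0,0,0],0],
  [-1,[0,0,0],0],
])

```text
time_s: 3.7
tcp_pos: [0.5371, 0.0325, 0.3033]
eef_rot: [2.242, 2.2, -0.001]
contact_force: [0.0, -0.3, -0.8]
opening: 0.002
finger_force: 0.0
```

Run:
```python
from h import *
o=arm.observe(); np.save("o1.npy",np.r_[o["tcp_pos"],o["eef_rot"]])
im=arm.camera("wrist"); C=cam("wrist",o)
go(fx(0,-.172),.16)
for n,x,y,z in(("A",0,-.172,.109),("B",0,-.094,.109),("C",0,.062,.109)): print(n,proj(C,[*fx(x,y),z]))
cv2.imwrite("pics/w1.png",cv2.resize(im,None,fx=1.25,fy=1.25,interpolation=2))
```

```text
t 3.8 tcp [0.5368 0.0311 0.3023] yaw 88.83 tilt [-0.002 -0.002 -1.   ] F [ 0.6 -0.6 -0.9] open -0.0 move/80mm [-0.864  0.011  1.781]
A [[322.93692029 237.8076287 ]]
B [[322.85453536 164.75795785]]
C [[322.6526378  -12.69856858]]
```

View pics/w1.png

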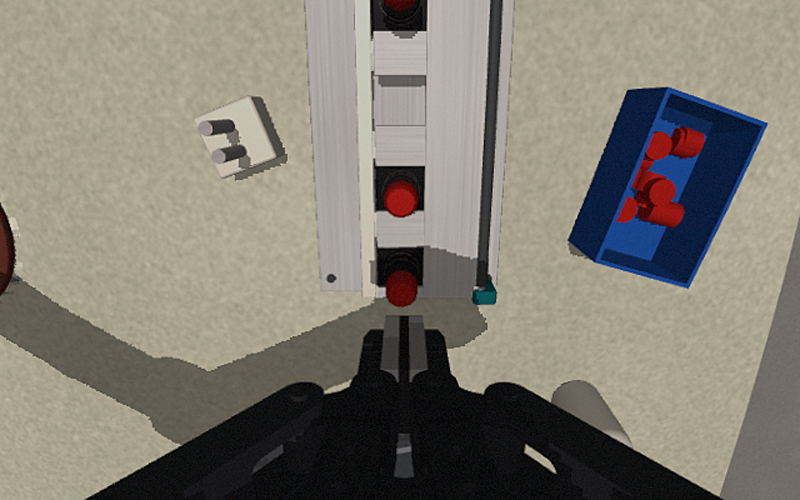

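Caps A and B show at (401,291) and (401,199) in the 1.25x picture. They are straight in column and about 4 px above my prediction.

Run:
```python
from h import *
v=np.load("o1.npy");C=cam("wrist",dict(tcp_pos=v[:3],eef_rot=v[3:]))
for u,z in(((401,292),.109),((401,202),.109),((331,279),.01)): print(onz(C,np.array(u)/1.25,z).round(4))
im=arm.camera("wrist");o=arm.observe()
hs=cv2.cvtColor(im,cv2.COLOR_BGR2HSV);m=((hs[...,0]<6)|(hs[...,0]>174))&(hs[...,1]>170)&(hs[...,2]>60)
n,l,s,c=cv2.connectedComponentsWithStats(m.astype(np.uint8))
for i in range(1,n):
    if s[i,4]>100: print(s[i],c[i].round(1))
for y in(-.172,-.094):
  ps=[np.r_[fx(.014*np.cos(a),y+.014*np.sin(a)),z] for z in(.085,.1) for a in np.linspace(0,6,12)]+[np.r_[fx(.011*np.cos(a),y+.011*np.sin(a)),.109] for a in np.linspace(0,6,12)]
  q=proj(cam("wrist",o),ps);print(q.min(0).round(1),q.max(0).round(1))
```

```text
[ 0.5339 -0.0333  0.109 ]
[0.5354 0.043  0.109 ]
[ 0.4578 -0.0599  0.01  ]
[ 495  100   70   81 2286] [530.3 141.7]
[308 143  27  29 618] [321.  157.3]
[310 215  25  30 551] [321.6 229.7]
[311.1 215.8] [337.2 245.8]
[310.  144.7] [337.9 174.4]
```

The cap outlines fit to within about 2 mm. I'll shift the origin to (0.5374, 0.1348) and press cap A.

```bash
sed -i 's/\[.539,.1338\]/[.5374,.1348]/' h.py; python3 -c "
from h import *
go(fx(0,-.172),.12)"
```

```text
t 3.8 tcp [0.5366 0.0306 0.302 ] yaw 88.78 tilt [-0.002 -0.003 -1.   ] F [0.3 0.4 0.5] open -0.0 move/80mm [-0.844 -0.004  2.276]
```

>>> play_rows([
  [-1,[-0.21,0,0.28],0],
  [-1,[-0.21,0,0.28],0],
  [-1,[-0.21,0,0.28],0],
  [-1,[-0.21,0,0.28],0],
  [-1,[0,0,0.29],0],
  [-1,[0,0,0.29],0],
  [-1,[0,0,0.29],0],
  [-1,[0,0,0.29],0],
  [-1,[0,0,0],0],
  [-1,[0,0,0],0],
])

```text
time_s: 4.8
tcp_pos: [0.5355, -0.0357, 0.1204]
eef_rot: [-2.243, -2.198, 0.003]
contact_force: [-1.2, 0.1, 0.8]
opening: -0.004
finger_force: 0.0
```

```bash
python3 -c "
from h import *
go(fx(0,-.172),.095)"
```

```text
t 4.8 tcp [ 0.5355 -0.0357  0.1204] yaw 88.85 tilt [-0.    -0.002 -1.   ] F [-1.2  0.1  0.8] open -0.0 move/80mm [-0.018 -0.013  0.317]
```

>>> play_rows([
  [-1,[0,0,0.05],0],
  [-1,[0,0,0.05],0],
  [-1,[0,0,0.05],0],
  [-1,[0,0,0.05],0],
  [-1,[0,0,0.04],0],
  [-1,[0,0,0.04],0],
  [-1,[0,0,0.03],0],
  [-1,[0,0,0],0],
  [-1,[0,0,0],0],
])

```text
time_s: 5.7
tcp_pos: [0.5365, -0.0347, 0.0971]
eef_rot: [2.24, 2.201, 0.001]
contact_force: [-0.5, -0.9, 6.4]
opening: -0.002
finger_force: 2.9
```

>>> play_rows([
  [-1,[0,0,0.02],0],
  [-1,[0,0,0.02],0],
  [-1,[0,0,0],0],
  [-1,[0,0,0],0],
])

```text
time_s: 6.1
tcp_pos: [0.5367, -0.0347, 0.095]
eef_rot: [2.24, 2.2, 0.001]
contact_force: [-3.3, -0.8, 11.9]
opening: 0.005
finger_force: 6.3
```

>>> play_rows([
  [-1,[0,0,0.03],0],
  [-1,[0,0,0.03],0],
  [-1,[0,0,0],0],
  [-1,[0,0,0],0],
  [-1,[0,0,0],0],
])

```text
time_s: 6.6
tcp_pos: [0.5378, -0.0345, 0.0948]
eef_rot: [2.237, 2.197, 0.003]
contact_force: [-10.5, 0.0, 40.4]
opening: 0.003
finger_force: 20.1
```

Cap A is home: a hard stop at z 0.095 with 40 N. Next is cap B, a shift of 78 mm.

>>> play_rows([
  [-1,[0,0,-0.2],0],
  [-1,[0,0,-0.2],0],
  [-1,[0.325,0,0],0],
  [-1,[0.325,0,0],0],
  [-1,[0.325,0,0],0],
  [-1,[0,0,0],0],
  [-1,[0,0,0],0],
])

```text
time_s: 7.3
tcp_pos: [0.5374, 0.0436, 0.1201]
eef_rot: [2.239, 2.203, -0.0]
contact_force: [-0.2, -0.5, 0.2]
opening: 0.004
finger_force: 0.0
```

```bash
python3 -c "
from h import *
go(fx(0,-.094),.095)"
```

```text
t 7.3 tcp [0.5374 0.0436 0.1201] yaw 89.06 tilt [-0. -0. -1.] F [-0.2 -0.5  0.2] open 0.0 move/80mm [-0.036 -0.02   0.314]
```

>>> play_rows([
  [-1,[-0.03,-0.01,0.05],0],
  [-1,[0,0,0.05],0],
  [-1,[0,0,0.05],0],
  [-1,[0,0,0.05],0],
  [-1,[0,0,0.04],0],
  [-1,[0,0,0.04],0],
  [-1,[0,0,0.04],0],
  [-1,[0,0,0.04],0],
  [-1,[0,0,0.03],0],
  [-1,[0,0,0],0],
  [-1,[0,0,0],0],
  [-1,[0,0,0],0],
])

```text
time_s: 8.5
tcp_pos: [0.5375, 0.0398, 0.0948]
eef_rot: [2.239, 2.196, -0.0]
contact_force: [-10.6, -2.7, 39.5]
opening: 0.003
finger_force: 19.6
```

>>> play_rows([
  [-1,[0,0,-0.2],0],
  [-1,[0,0,-0.2],0],
  [-1,[0.39,0,0],0],
  [-1,[0.39,0,0],0],
  [-1,[0.39,0,0],0],
  [-1,[0.39,0,0],0],
  [-1,[0.39,0,0],0],
  [-1,[0,0,0],0],
  [-1,[0,0,0],0],
])

```text
time_s: 9.4
tcp_pos: [0.5391, 0.1972, 0.1205]
eef_rot: [-2.24, -2.203, 0.001]
contact_force: [0.3, -0.1, -0.3]
opening: -0.003
finger_force: 0.0
```

```bash
python3 -c "
from h import *
go(fx(0,.062),.095)"
```

```text
t 9.4 tcp [0.5391 0.1972 0.1205] yaw 89.05 tilt [-0.001 -0.001 -1.   ] F [ 0.3 -0.1 -0.3] open -0.0 move/80mm [-0.005 -0.008  0.318]
```

>>> play_rows([
  [-1,[0,0,0.05],0],
  [-1,[0,0,0.05],0],
  [-1,[0,0,0.05],0],
  [-1,[0,0,0.05],0],
  [-1,[0,0,0.04],0],
  [-1,[0,0,0.04],0],
  [-1,[0,0,0.04],0],
  [-1,[0,0,0.04],0],
  [-1,[0,0,0.03],0],
  [-1,[0,0,0],0],
  [-1,[0,0,0],0],
  [-1,[0,0,0],0],
])

```text
time_s: 10.6
tcp_pos: [0.5404, 0.1956, 0.0949]
eef_rot: [2.24, 2.196, 0.001]
contact_force: [-6.4, -5.4, 30.4]
opening: 0.002
finger_force: 15.2
```

>>> play_rows([
  [-1,[0,0,-0.2],0],
  [-1,[0,0,-0.2],0],
  [-1,[-0.2,0,-0.1],0],
  [-1,[-0.2,0,-0.1],0],
  [-1,[0,0,0],0],
  [-1,[0,0,0],0],
])

```text
time_s: 11.2
tcp_pos: [0.5389, 0.1647, 0.1375]
eef_rot: [-2.243, -2.2, -0.0]
contact_force: [-0.1, 1.2, 1.4]
opening: -0.001
finger_force: 0.0
```

Run:
```python
from h import *
o=arm.observe();np.save("o2.npy",np.r_[o["tcp_pos"],o["eef_rot"]])
im=arm.camera("wrist");go(fx(0,.115),.085)
print(proj(cam("wrist",o),[np.r_[fx(0,.147),.099],np.r_[fx(0,.142),.099],np.r_[fx(0,.062),.095]]))
cv2.imwrite("pics/w2.png",cv2.resize(im,None,fx=1.25,fy=1.25,interpolation=2))
```

```text
t 11.2 tcp [0.5386 0.1655 0.1373] yaw 88.98 tilt [ 0.001 -0.001 -1.   ] F [-0.2  0.3  0.1] open 0.0 move/80mm [ 1.053 -0.008  0.655]
[[320.28778427   6.42716323]
 [320.32402465  17.92201092]
 [320.90793005 179.81346715]]
```

View pics/w2.png

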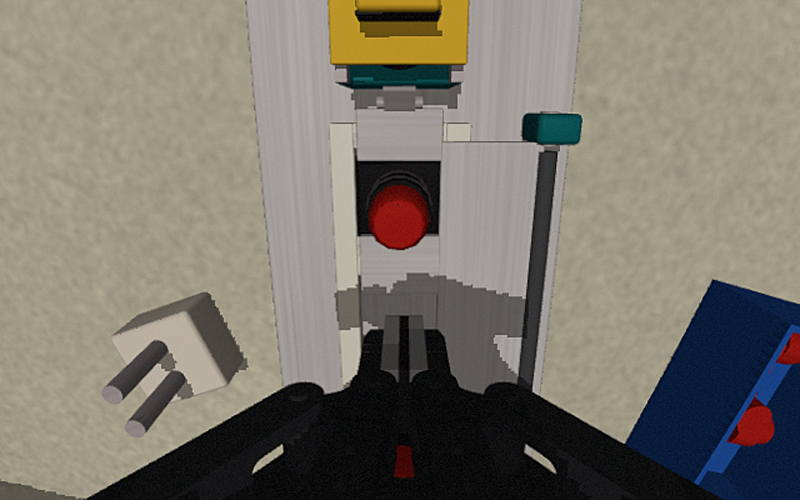

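Cap C is pressed home, with its top at (398,220). The yellow tab's near edge is at row 9 and the plate's near edge at row 65. I'll come down in front of the tab and push.

Run:
```python
from h import *
v=np.load("o2.npy");C=cam("wrist",dict(tcp_pos=v[:3],eef_rot=v[3:]))
for u,z in(((398,9),.099),((398,65),.075),((398,220),.095)): 
    P=onz(C,np.array(u)/1.25,z);d=P[:2]-O;c,s=np.cos(yw),np.sin(yw);print("fixture",c*d[0]+s*d[1],-s*d[0]+c*d[1])
go(fx(0,.118),.085)
```

```text
fixture -0.0008853710105568391 0.14666774975640895
fixture -0.0012580223185894922 0.12894549184075582
fixture -0.0013566958155001086 0.06414328908122055
t 11.2 tcp [0.5386 0.1655 0.1373] yaw 88.98 tilt [ 0.001 -0.001 -1.   ] F [-0.2  0.3  0.1] open 0.0 move/80mm [ 1.09  -0.008  0.655]
```

>>> play_rows([
  [-1,[0.3,0,0],0],
  [-1,[0.3,0,0],0],
  [-1,[0.3,0,0],0],
  [-1,[0.18,0,0],0],
  [-1,[0,0,0.2],0],
  [-1,[0,0,0.2],0],
  [-1,[0,0,0.25],0],
  [-1,[0,0,0],0],
  [-1,[0,0,0],0],
])

```text
time_s: 12.15
tcp_pos: [0.5402, 0.2516, 0.0855]
eef_rot: [-2.24, -2.202, 0.001]
contact_force: [0.8, -0.4, 0.7]
opening: 0.0
finger_force: 0.0
```

>>> play_rows([
  [-1,[0.08,0,0],0],
  [-1,[0.08,0,0],0],
  [-1,[0.08,0,0],0],
  [-1,[0.08,0,0],0],
  [-1,[0.08,0,0],0],
  [-1,[0.08,0,0],0],
  [-1,[0.08,0,0],0],
  [-1,[0.05,0,0],0],
  [-1,[0,0,0],0],
])

```text
time_s: 13.05
tcp_pos: [0.5411, 0.3016, 0.0857]
eef_rot: [-2.239, -2.202, -0.002]
contact_force: [0.5, -0.2, -0.0]
opening: -0.001
finger_force: 0.0
```

>>> play_rows([
  [-1,[0.05,0,0],0],
  [-1,[0.05,0,0],0],
  [-1,[0.05,0,0],0],
  [-1,[0.03,0,0],0],
  [-1,[0,0,0],0],
  [-1,[0,0,0],0],
])

```text
time_s: 13.65
tcp_pos: [0.5413, 0.312, 0.0856]
eef_rot: [2.241, 2.199, -0.007]
contact_force: [-0.9, -5.6, 2.7]
opening: 0.0
finger_force: 2.8
```

>>> play_rows([
  [-1,[0.04,0,0],0],
  [-1,[0.04,0,0],0],
  [-1,[0,0,0],0],
  [-1,[0,0,0],0],
])

```text
time_s: 14.05
tcp_pos: [0.5413, 0.3121, 0.0856]
eef_rot: [2.24, 2.191, -0.022]
contact_force: [-2.5, -13.7, 8.8]
opening: 0.003
finger_force: 7.0
```

The catch is at its stop: TCP y stays at 0.312 while the force rises. The tab centre is near fixture y 193, as expected. Now I'll back off to the button.

>>> play_rows([
  [-1,[-0.2,0,0],0],
  [-1,[-0.26,0,0],0],
  [-1,[0,0,0],0],
  [-1,[0,0,0],0],
])

```text
time_s: 14.45
tcp_pos: [0.5411, 0.2855, 0.0859]
eef_rot: [-2.24, -2.2, -0.004]
contact_force: [0.2, -0.1, 1.0]
opening: 0.002
finger_force: 0.0
```

Run:
```python
from h import *
go(fx(0,.147),.07)
cv2.imwrite("pics/s3.png",cv2.resize(arm.camera("scene")[90:230,255:455],None,fx=4,fy=4,interpolation=2))
```

```text
t 14.4 tcp [0.5411 0.2855 0.0859] yaw 88.96 tilt [ 0.003  0.    -1.   ] F [ 0.2 -0.1  1. ] open 0.0 move/80mm [-0.047 -0.014  0.199]
```

View pics/s3.png

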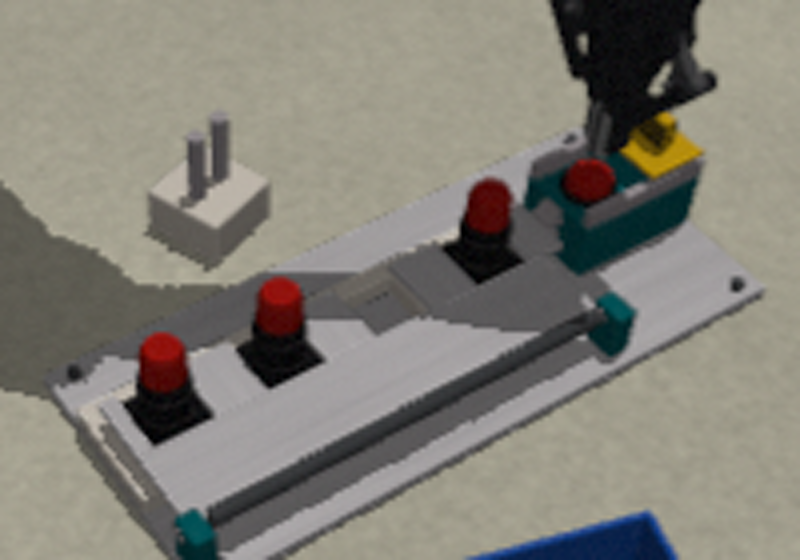

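All three caps sit on their barrels. The catch is at the far end and the button at (588,185) is clear. I'll press it.

>>> play_rows([
  [-1,[-0.04,-0.01,0.06],0],
  [-1,[0,0,0.06],0],
  [-1,[0,0,0.06],0],
  [-1,[0,0,0.06],0],
  [-1,[0,0,0.05],0],
  [-1,[0,0,0.04],0],
  [-1,[0,0,0],0],
  [-1,[0,0,0],0],
])

```text
time_s: 15.3
tcp_pos: [0.5399, 0.2814, 0.0598]
eef_rot: [-2.241, -2.201, -0.0]
contact_force: [-0.4, 0.2, 4.9]
opening: -0.007
finger_force: 2.5
```

Pressed about 7 mm, which is past the latch point. Now up, then a look.

>>> play_rows([
  [-1,[0,0,-0.1],0],
  [-1,[0,0,-0.2],0],
  [-1,[0,0,-0.3],0],
  [-1,[0,0,-0.3],0],
  [-1,[0,0,-0.3],0],
  [-1,[0,0,-0.3],0],
  [-1,[0,0,0],0],
  [-1,[0,0,0],0],
])

```text
time_s: 16.1
tcp_pos: [0.5403, 0.2806, 0.1794]
eef_rot: [2.241, 2.201, 0.001]
contact_force: [0.5, 0.6, -0.4]
opening: -0.002
finger_force: 0.0
```

Run:
```python
from h import *
go(fx(0,-.172),.2)
cv2.imwrite("pics/s4.png",cv2.resize(arm.camera("scene")[60:350,70:470],None,fx=2,fy=2,interpolation=2))
```

```text
t 16.1 tcp [0.5403 0.2806 0.1794] yaw 88.95 tilt [-0.     0.001 -1.   ] F [ 0.5  0.6 -0.4] open -0.0 move/80mm [-3.973e+00 -1.000e-03 -2.570e-01]
```

View pics/s4.png

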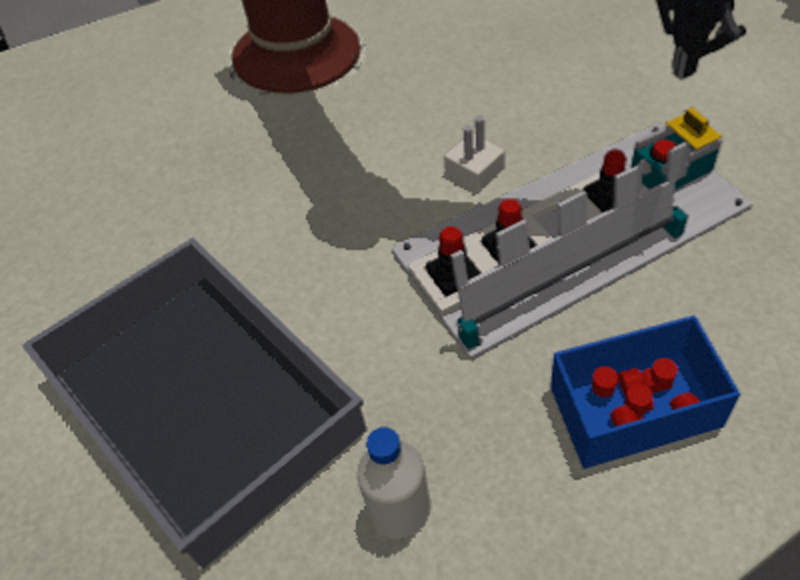

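The comb stands open, all caps are home and the tote has not moved. I'll go above cartridge A with the gripper part open.

>>> play_rows([
  [0.1,[-0.4,0,0],0],
  [0.1,[-0.4,0,0],0],
  [0.1,[-0.4,0,0],0],
  [0.1,[-0.4,0,0],0],
  [0.1,[-0.4,0,0],0],
  [0.1,[-0.4,0,0],0],
  [0.1,[-0.4,0,0],0],
  [0.1,[-0.4,0,0],0],
  [0.1,[-0.4,0,0],0],
  [0.1,[-0.37,0,0],0],
  [0.1,[0,0,0],0],
  [0.1,[0,0,0],0],
])

```text
time_s: 17.35
tcp_pos: [0.5336, -0.0371, 0.1781]
eef_rot: [-2.242, -2.198, 0.002]
contact_force: [-0.8, 0.7, 0.2]
opening: 0.552
finger_force: 0.0
```

Run:
```python
from h import *
go(fx(0,-.172),.038)
```

```text
t 17.4 tcp [ 0.5336 -0.0371  0.1781] yaw 88.87 tilt [ 0.001 -0.003 -1.   ] F [-0.8  0.7  0.2] open 0.55 move/80mm [-1.000e-03  1.400e-02  1.751e+00]
```

>>> play_rows([
  [0.1,[0,0.01,0.25],0],
  [0.1,[0,0,0.25],0],
  [0.1,[0,0,0.25],0],
  [0.1,[0,0,0.25],0],
  [0.1,[0,0,0.25],0],
  [0.1,[0,0,0.25],0],
  [0.1,[0,0,0.25],0],
  [0.1,[0,0,0],0],
  [0.1,[0,0,0],0],
  [-1,[0,0,0],0],
  [-1,[0,0,0],0],
  [-1,[0,0,0],0],
  [-1,[0,0,0],0],
  [-1,[0,0,0],0],
], force=50)

```text
time_s: 18.75
tcp_pos: [0.5345, -0.0358, 0.0404]
eef_rot: [-2.24, -2.201, 0.0]
contact_force: [-3.2, 1.9, 6.5]
opening: 0.357
finger_force: 49.8
```

>>> play_rows([
  [-1,[0,0,-0.1],0],
  [-1,[0,0,-0.2],0],
  [-1,[0,0,-0.25],0],
  [-1,[0,0,-0.25],0],
  [-1,[0,0,-0.25],0],
  [-1,[0,0,-0.25],0],
  [-1,[0,0,0],0],
  [-1,[0,0,0],0],
])

```text
time_s: 19.55
tcp_pos: [0.5356, -0.0371, 0.1434]
eef_rot: [2.241, 2.2, 0.001]
contact_force: [0.1, -0.5, -2.5]
opening: 0.358
finger_force: 49.8
```

Run:
```python
from h import *
S=cam("scene");im=arm.camera("scene")
go((.441,-.363),.037)
cv2.imwrite("pics/s5.png",cv2.resize(im[60:350,70:470],None,fx=2,fy=2,interpolation=2))
for u in((193,240),(361,402),(190,546),(26,346)): print(onz(S,np.array(u)/2+[70,60],.065).round(3))
```

```text
t 19.6 tcp [ 0.5349 -0.0371  0.1427] yaw 88.95 tilt [-0.    -0.001 -1.   ] F [-0.3 -0.9 -2.4] open 0.36 move/80mm [-4.095 -1.097  1.323]
[ 0.357 -0.277  0.065]
[ 0.652 -0.213  0.065]
[ 0.695 -0.403  0.065]
[ 0.4   -0.473  0.065]
```

View pics/s5.png

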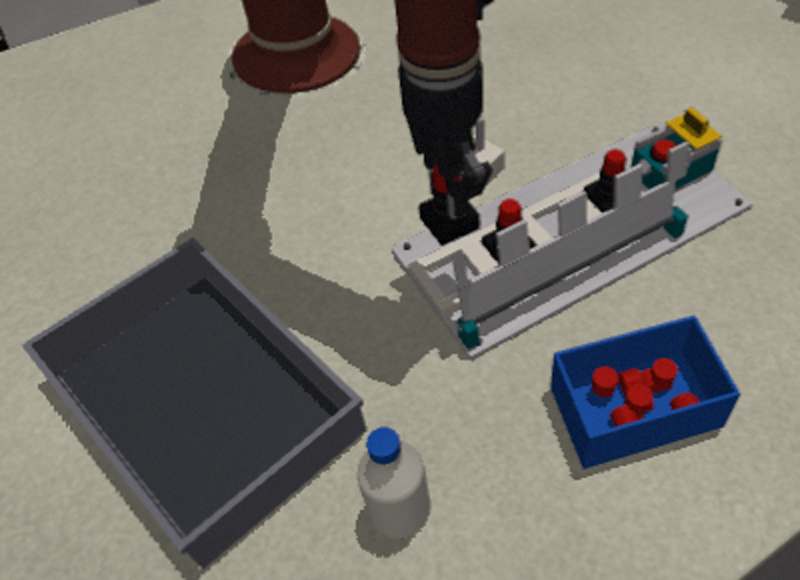

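Cartridge A is held upright and its pocket is empty. The tote's corners are at (193,240), (361,402), (187,546) and (26,346), unchanged.

>>> play_rows([
  [-1,[-0.2,-0.05,0],0],
  [-1,[-0.35,-0.09,0],0],
  [-1,[-0.35,-0.1,0],0],
  [-1,[-0.35,-0.1,0],0],
  [-1,[-0.35,-0.1,0],0],
  [-1,[-0.35,-0.1,0],0],
  [-1,[-0.35,-0.1,0],0],
  [-1,[-0.35,-0.1,0],0],
  [-1,[-0.35,-0.1,0],0],
  [-1,[-0.35,-0.1,0],0],
  [-1,[-0.35,-0.08,0],0],
  [-1,[-0.35,-0.08,0],0],
  [-1,[-0.05,0,0],0],
  [-1,[0,0,0],0],
  [-1,[0,0,0],0],
])

```text
time_s: 21.1
tcp_pos: [0.4416, -0.3612, 0.1425]
eef_rot: [-2.238, -2.202, -0.002]
contact_force: [-0.0, 0.0, -1.2]
opening: 0.356
finger_force: 49.8
```

Run:
```python
from h import *
im=arm.camera("side");go((.441,-.363),.038);print(arm.observe()["finger_force"])
cv2.imwrite("pics/d6.png",im[150:,250:])
```

```text
t 21.1 tcp [ 0.442  -0.3609  0.1428] yaw 89.13 tilt [ 0.002 -0.    -1.   ] F [ 0.5  0.1 -1.1] open 0.36 move/80mm [-0.029 -0.011  1.31 ]
49.79382634162903
```

View pics/d6.png

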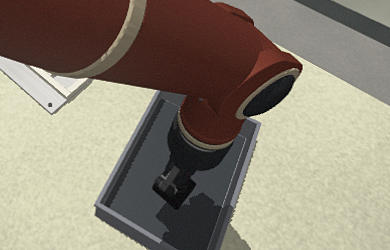

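The cartridge hangs over the tote interior, at (175,190) in the crop. I'll lower and release it.

>>> play_rows([
  [-1,[0,0,0.25],0],
  [-1,[0,0,0.25],0],
  [-1,[0,0,0.25],0],
  [-1,[0,0,0.25],0],
  [-1,[0,0,0.2],0],
  [-1,[0,0,0.1],0],
  [-1,[0,0,0],0],
  [-1,[0,0,0],0],
])

```text
time_s: 21.95
tcp_pos: [0.4422, -0.3625, 0.0399]
eef_rot: [2.239, 2.202, 0.001]
contact_force: [0.3, 0.6, -1.9]
opening: 0.361
finger_force: 49.8
```

>>> play_rows([
  [0.1,[0,0,0],0],
  [0.1,[0,0,0],0],
  [0.1,[0,0,0],0],
  [0.1,[0,0,0],0],
  [0.1,[0,0,-0.1],0],
  [0.1,[0,0,-0.2],0],
  [0.1,[0,0,-0.35],0],
  [0.1,[0,0,-0.35],0],
  [0.1,[0,0,-0.35],0],
  [0.1,[0,0,-0.35],0],
  [0.1,[0,0,0],0],
  [0.1,[0,0,0],0],
])

```text
time_s: 23.15
tcp_pos: [0.4415, -0.3631, 0.1761]
eef_rot: [2.24, 2.2, 0.0]
contact_force: [-0.3, -0.4, -0.2]
opening: 0.55
finger_force: 0.0
```

Run:
```python
from h import *
go(fx(0,-.094),.17)
```

```text
t 23.1 tcp [ 0.4415 -0.3631  0.1761] yaw 88.97 tilt [-0.001  0.001 -1.   ] F [-0.3 -0.4 -0.2] open 0.55 move/80mm [5.069 1.088 0.073]
```

>>> play_rows([
  [0.1,[0.4,0.09,0],0],
  [0.1,[0.4,0.09,0],0],
  [0.1,[0.4,0.09,0],0],
  [0.1,[0.4,0.09,0],0],
  [0.1,[0.4,0.09,0],0],
  [0.1,[0.4,0.09,0],0],
  [0.1,[0.4,0.09,0],0],
  [0.1,[0.4,0.09,0],0],
  [0.1,[0.4,0.09,0],0],
  [0.1,[0.4,0.09,0],0],
  [0.1,[0.4,0.09,0],0],
  [0.1,[0.4,0.09,0],0],
  [0.27,[0.27,0.01,0],0],
  [0.1,[0,0,0],0],
  [0.1,[0,0,0],0],
])

```text
time_s: 24.65
tcp_pos: [0.5349, 0.0405, 0.1742]
eef_rot: [-2.239, -2.202, 0.004]
contact_force: [-0.2, -0.1, -0.5]
opening: 0.551
finger_force: 0.0
```

Run:
```python
from h import *
go(fx(0,-.094),.039)
```

```text
t 24.6 tcp [0.5349 0.0405 0.1742] yaw 89.02 tilt [-0.001 -0.003 -1.   ] F [-0.2 -0.1 -0.5] open 0.55 move/80mm [0.006 0.015 1.69 ]
```

>>> play_rows([
  [0.1,[0.01,0.01,0.24],0],
  [0.1,[0,0,0.24],0],
  [0.1,[0,0,0.24],0],
  [0.1,[0,0,0.24],0],
  [0.1,[0,0,0.24],0],
  [0.1,[0,0,0.24],0],
  [0.1,[0,0,0.24],0],
  [0.1,[0,0,0],0],
  [0.1,[0,0,0],0],
  [-1,[0,0,0],0],
  [-1,[0,0,0],0],
  [-1,[0,0,0],0],
  [-1,[0,0,0],0],
  [-1,[0,0,0],0],
])

```text
time_s: 26.05
tcp_pos: [0.5361, 0.0412, 0.0419]
eef_rot: [2.241, 2.201, -0.002]
contact_force: [-3.4, -1.4, 6.5]
opening: 0.354
finger_force: 49.7
```

>>> play_rows([
  [-1,[0,0,-0.1],0],
  [-1,[0,0,-0.2],0],
  [-1,[0,0,-0.25],0],
  [-1,[0,0,-0.25],0],
  [-1,[0,0,-0.25],0],
  [-1,[0,0,-0.25],0],
  [-1,[0,0,0],0],
  [-1,[0,0,0],0],
])

```text
time_s: 26.85
tcp_pos: [0.5369, 0.0417, 0.145]
eef_rot: [2.241, 2.201, 0.001]
contact_force: [-1.0, -0.4, -2.0]
opening: 0.357
finger_force: 49.8
```

Run:
```python
from h import *
im=arm.camera("scene")
go((.524,-.345),.037)
cv2.imwrite("pics/s7.png",cv2.resize(im[60:350,70:470],None,fx=2,fy=2,interpolation=2))
```

```text
t 26.9 tcp [0.5362 0.0415 0.1443] yaw 88.97 tilt [-0.    -0.001 -1.   ] F [-0.3 -0.1 -2.8] open 0.36 move/80mm [-4.833 -0.065  1.342]
```

View pics/s7.png

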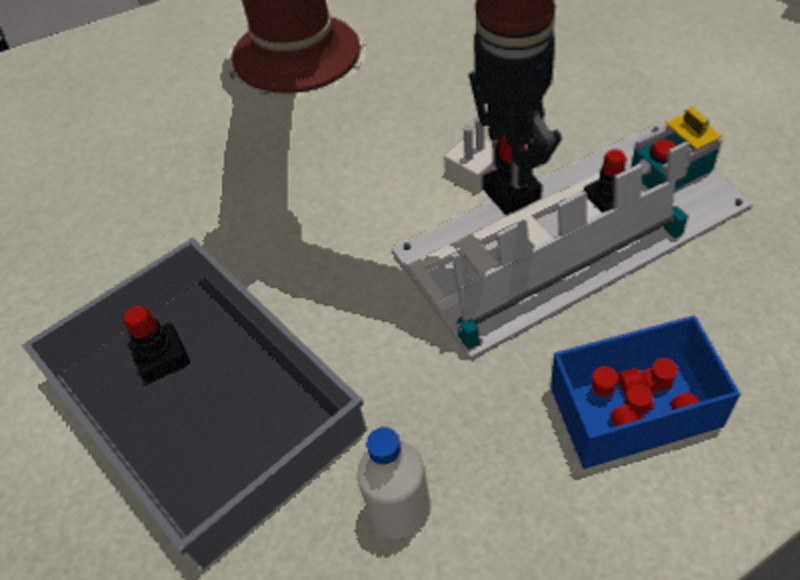

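A stands in the tote at (155,345) and the tote has not moved. B is held.

>>> play_rows([
  [-1,[-0.2,0,0],0],
  [-1,[-0.35,0,0],0],
  [-1,[-0.37,0,0],0],
  [-1,[-0.37,0,0],0],
  [-1,[-0.37,0,0],0],
  [-1,[-0.37,0,0],0],
  [-1,[-0.37,0,0],0],
  [-1,[-0.37,0,0],0],
  [-1,[-0.37,0,0],0],
  [-1,[-0.37,0,0],0],
  [-1,[-0.37,0,0],0],
  [-1,[-0.37,-0.02,0],0],
  [-1,[-0.37,-0.02,0],0],
  [-1,[-0.2,-0.02,0],0],
  [-1,[0,0,0],0],
  [-1,[0,0,0],0],
])

```text
time_s: 28.5
tcp_pos: [0.525, -0.3417, 0.1441]
eef_rot: [-2.238, -2.201, -0.002]
contact_force: [0.4, 1.3, -2.4]
opening: 0.358
finger_force: 49.8
```

Run:
```python
from h import *
go((.527,-.345),.039)
```

```text
t 28.5 tcp [ 0.525  -0.3417  0.1441] yaw 89.04 tilt [ 0.003 -0.001 -1.   ] F [ 0.4  1.3 -2.4] open 0.36 move/80mm [-0.045  0.027  1.313]
```

>>> play_rows([
  [-1,[0,0,0.25],0],
  [-1,[0,0,0.25],0],
  [-1,[0,0,0.25],0],
  [-1,[0,0,0.25],0],
  [-1,[0,0,0.2],0],
  [-1,[0,0,0.1],0],
  [-1,[0,0,0],0],
  [-1,[0,0,0],0],
])

```text
time_s: 29.3
tcp_pos: [0.5258, -0.3434, 0.0416]
eef_rot: [2.24, 2.201, 0.001]
contact_force: [-0.2, -0.1, -2.6]
opening: 0.359
finger_force: 49.8
```

>>> play_rows([
  [0.1,[0,0,0],0],
  [0.1,[0,0,0],0],
  [0.1,[0,0,0],0],
  [0.1,[0,0,0],0],
  [0.1,[0,0,-0.1],0],
  [0.1,[0,0,-0.2],0],
  [0.1,[0,0,-0.35],0],
  [0.1,[0,0,-0.35],0],
  [0.1,[0,0,-0.35],0],
  [0.1,[0,0,-0.35],0],
  [0.1,[0,0,0],0],
  [0.1,[0,0,0],0],
])

```text
time_s: 30.5
tcp_pos: [0.5254, -0.3438, 0.1788]
eef_rot: [2.239, 2.2, 0.001]
contact_force: [-0.6, 0.2, -0.4]
opening: 0.552
finger_force: 0.0
```

Run:
```python
from h import *
go(fx(0,.062),.175)
```

```text
t 30.5 tcp [ 0.5254 -0.3438  0.1788] yaw 88.97 tilt [-0.001  0.002 -1.   ] F [-0.6  0.2 -0.4] open 0.55 move/80mm [6.759 0.042 0.037]
```

>>> play_rows([
  [0.1,[0.4,0,0],0],
  [0.1,[0.4,0,0],0],
  [0.1,[0.4,0,0],0],
  [0.1,[0.4,0,0],0],
  [0.1,[0.4,0,0],0],
  [0.1,[0.4,0,0],0],
  [0.1,[0.4,0,0],0],
  [0.1,[0.4,0,0],0],
  [0.1,[0.4,0,0],0],
  [0.1,[0.4,0,0],0],
  [0.1,[0.4,0,0],0],
  [0.1,[0.4,0,0],0],
  [0.1,[0.4,0,0],0],
  [0.1,[0.4,0,0],0],
  [0.1,[0.4,0.02,0],0],
  [0.1,[0.4,0.02,0],0],
  [0.1,[0.36,0,0.02],0],
  [0.1,[0,0,0],0],
  [0.1,[0,0,0],0],
])

```text
time_s: 32.4
tcp_pos: [0.537, 0.197, 0.1744]
eef_rot: [-2.239, -2.203, 0.004]
contact_force: [-0.2, -0.1, -0.4]
opening: 0.55
finger_force: 0.0
```

Run:
```python
from h import *
go(fx(0,.062),.039)
```

```text
t 32.4 tcp [0.537  0.197  0.1744] yaw 89.07 tilt [-0.001 -0.002 -1.   ] F [-0.2 -0.1 -0.4] open 0.55 move/80mm [-1.000e-03  2.200e-02  1.693e+00]
```

>>> play_rows([
  [0.1,[0,0.01,0.24],0],
  [0.1,[0,0,0.24],0],
  [0.1,[0,0,0.24],0],
  [0.1,[0,0,0.24],0],
  [0.1,[0,0,0.24],0],
  [0.1,[0,0,0.24],0],
  [0.1,[0,0,0.24],0],
  [0.1,[0,0,0],0],
  [0.1,[0,0,0],0],
  [-1,[0,0,0],0],
  [-1,[0,0,0],0],
  [-1,[0,0,0],0],
  [-1,[0,0,0],0],
  [-1,[0,0,0],0],
])

```text
time_s: 33.8
tcp_pos: [0.5389, 0.1968, 0.0421]
eef_rot: [2.241, 2.2, 0.001]
contact_force: [-2.5, -2.4, 6.3]
opening: 0.362
finger_force: 50.0
```

>>> play_rows([
  [-1,[0,0,-0.1],0],
  [-1,[0,0,-0.2],0],
  [-1,[0,0,-0.25],0],
  [-1,[0,0,-0.25],0],
  [-1,[0,0,-0.25],0],
  [-1,[0,0,-0.25],0],
  [-1,[0,0,0],0],
  [-1,[0,0,0],0],
])

```text
time_s: 34.6
tcp_pos: [0.5386, 0.1968, 0.1449]
eef_rot: [2.241, 2.201, 0.001]
contact_force: [-1.0, -0.4, -1.8]
opening: 0.36
finger_force: 49.6
```

Run:
```python
from h import *
im=arm.camera("scene")
go((.607,-.327),.037)
cv2.imwrite("pics/s8.png",cv2.resize(im[60:350,70:470],None,fx=2,fy=2,interpolation=2))
```

```text
t 34.6 tcp [0.5381 0.1965 0.1441] yaw 88.98 tilt [-0.001 -0.001 -1.   ] F [-0.8 -0.3 -3.1] open 0.36 move/80mm [-6.527  0.98   1.342]
```

View pics/s8.png

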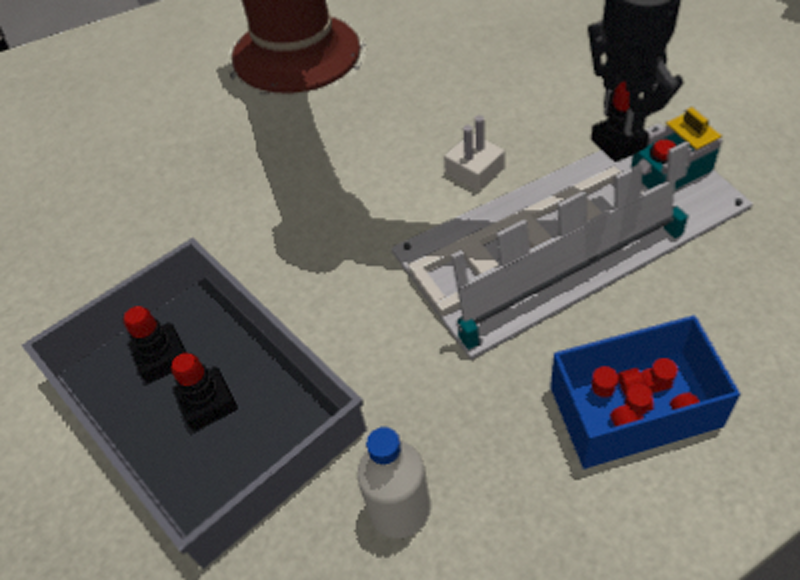

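A and B stand in the tote, which has not moved. C is held. I'll go clear of the comb first, then across.

>>> play_rows([
  [-1,[-0.2,0,0],0],
  [-1,[-0.37,0,0],0],
  [-1,[-0.37,0,0],0],
  [-1,[-0.37,0,0],0],
  [-1,[-0.37,0,0],0],
  [-1,[-0.37,0,0],0],
  [-1,[-0.37,0,0],0],
  [-1,[-0.37,0,0],0],
  [-1,[-0.37,0,0],0],
  [-1,[-0.37,0,0],0],
  [-1,[-0.37,0,0],0],
  [-1,[-0.37,0.12,0],0],
  [-1,[-0.37,0.12,0],0],
  [-1,[-0.37,0.12,0],0],
  [-1,[-0.37,0.12,0],0],
  [-1,[-0.37,0.12,0],0],
  [-1,[-0.37,0.12,0],0],
  [-1,[-0.37,0.12,0],0],
  [-1,[0,0.12,0],0],
  [-1,[0,0,0],0],
])

```text
time_s: 36.65
tcp_pos: [0.6054, -0.3246, 0.143]
eef_rot: [-2.242, -2.198, 0.0]
contact_force: [-0.7, 1.3, -1.6]
opening: 0.355
finger_force: 49.8
```

Run:
```python
from h import *
go((.609,-.327),.039)
a=cv2.imread("pics/scene0.png");b=arm.camera("scene")
d=cv2.absdiff(a,b).max(2)
print("tote left corners diff",d[225:245,75:95].mean(),d[320:340,155:175].mean())
```

```text
t 36.6 tcp [ 0.6054 -0.3246  0.143 ] yaw 88.85 tilt [ 0.001 -0.002 -1.   ] F [-0.7  1.3 -1.6] open 0.35 move/80mm [-0.031  0.048  1.3  ]
tote left corners diff 12.195 10.995
```

Run:
```python
from h import *
a=cv2.imread("pics/scene0.png",0);b=arm.camera("scene");cv2.imwrite("pics/s9.png",b[150:350,70:290])
b=cv2.cvtColor(b,6)
for (x,y,w,h) in((70,215,40,40),(145,305,40,40),(235,245,30,30)):
    r=cv2.matchTemplate(b[y-25:y+h+25,x-25:x+w+25],a[y:y+h,x:x+w],cv2.TM_CCOEFF_NORMED);m=cv2.minMaxLoc(r);print(m[1],np.array(m[3])-25)
```

```text
0.9597609639167786 [0 0]
0.823072612285614 [ -7 -20]
0.9996098279953003 [0 0]
```

Tote unmoved: two of the three corners match at zero shift, and the third is in shadow. I'll lower C.

>>> play_rows([
  [-1,[0,0.03,0.25],0],
  [-1,[0,0,0.25],0],
  [-1,[0,0,0.25],0],
  [-1,[0,0,0.25],0],
  [-1,[0,0,0.2],0],
  [-1,[0,0,0.08],0],
  [-1,[0,0,0],0],
  [-1,[0,0,0],0],
])

```text
time_s: 37.55
tcp_pos: [0.6093, -0.3235, 0.0435]
eef_rot: [2.24, 2.201, 0.001]
contact_force: [0.1, -0.9, -0.4]
opening: 0.364
finger_force: 49.8
```

>>> play_rows([
  [0.1,[0,0,0],0],
  [0.1,[0,0,0],0],
  [0.1,[0,0,0],0],
  [0.1,[0,0,0],0],
  [0.1,[0,0,-0.1],0],
  [0.1,[0,0,-0.2],0],
  [0.1,[0,0,-0.35],0],
  [0.1,[0,0,-0.35],0],
  [0.1,[0,0,-0.35],0],
  [0.1,[0,0,-0.35],0],
  [-1,[0,0,-0.3],0],
  [-1,[0,0,-0.3],0],
  [-1,[0,0,0],0],
  [-1,[0,0,0],0],
])

```text
time_s: 38.95
tcp_pos: [0.6087, -0.3234, 0.2279]
eef_rot: [2.24, 2.2, 0.001]
contact_force: [0.5, 0.6, -0.8]
opening: -0.002
finger_force: 0.0
```

Run:
```python
from h import *
go(fx(.115,-.055),.12)
im=arm.camera("scene")
cv2.imwrite("pics/s10.png",cv2.resize(im[60:350,70:470],None,fx=2,fy=2,interpolation=2))
```

```text
t 39.0 tcp [ 0.6087 -0.3234  0.2279] yaw 88.98 tilt [-0.001  0.002 -1.   ] F [ 0.5  0.6 -0.8] open -0.0 move/80mm [5.025 0.442 1.346]
```

View pics/s10.png

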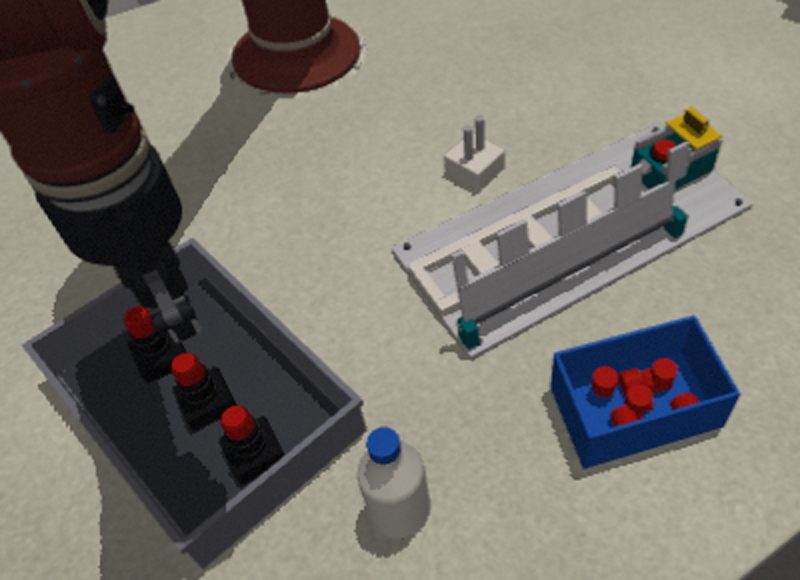

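All three finished cartridges stand in the tote. I'll go behind the open comb with the fingers shut.

>>> play_rows([
  [-1,[0.38,0.035,0],0],
  [-1,[0.38,0.035,0],0],
  [-1,[0.38,0.035,0],0],
  [-1,[0.38,0.035,0],0],
  [-1,[0.38,0.035,0],0],
  [-1,[0.38,0.035,0],0],
  [-1,[0.38,0.035,0],0],
  [-1,[0.38,0.035,0],0],
  [-1,[0.38,0.035,0],0],
  [-1,[0.38,0.035,0],0],
  [-1,[0.38,0.035,0],0],
  [-1,[0.38,0.035,0],0],
  [-1,[0.38,0.02,0],0],
  [-1,[0.08,0,0.3],0],
  [-1,[0,0,0.4],0],
  [-1,[0,0,0.4],0],
  [-1,[0,0,0.3],0],
  [-1,[0,0,0],0],
  [-1,[0,0,0],0],
])

```text
time_s: 40.9
tcp_pos: [0.6505, 0.0773, 0.1139]
eef_rot: [-2.24, -2.201, 0.002]
contact_force: [0.3, 0.5, 0.8]
opening: -0.003
finger_force: 0.0
```

Run:
```python
from h import *
go(fx(.085,-.055),.115)
for a in(80,60,45,30,15,5,0):
    t=np.radians(a);r=.085
    print(a,"plate-top point at r=85: x",80-85*np.cos(t)+3*np.sin(t),"z",38+85*np.sin(t)+3*np.cos(t))
```

```text
t 40.9 tcp [0.6505 0.0773 0.1139] yaw 88.98 tilt [ 0.    -0.002 -1.   ] F [0.3 0.5 0.8] open -0.0 move/80mm [ 0.006 -0.364 -0.013]
80 plate-top point at r=85: x 68.19432815734754 z 122.22960353903846
60 plate-top point at r=85: x 40.09807621135331 z 113.11215932167728
45 plate-top point at r=85: x 22.0172439427031 z 100.22539674441619
30 plate-top point at r=85: x 7.8878406783227035 z 83.09807621135332
15 plate-top point at r=85: x -1.327238099263245 z 62.89739631258147
5 plate-top point at r=85: x -4.415082109555403 z 48.396822227826185
0 plate-top point at r=85: x -5.0 z 41.0
```

>>> play_rows([
  [-1,[0,-0.13,0],0],
  [-1,[0,-0.13,0],0],
  [-1,[0,-0.13,0],0],
  [-1,[0,-0.13,0],0],
  [-1,[0,-0.13,0],0],
  [-1,[0,-0.12,0],0],
  [-1,[0,-0.11,0.09],0],
  [-1,[0,-0.11,0.09],0],
  [-1,[0,-0.09,0.1],0],
  [-1,[0,-0.09,0.11],0],
  [-1,[0,-0.06,0.12],0],
  [-1,[0,-0.06,0.13],0],
  [-1,[0,-0.03,0.09],0],
  [-1,[0,-0.03,0.09],0],
  [-1,[0,0,0],0],
  [-1,[0,0,0],0],
])

```text
time_s: 42.5
tcp_pos: [0.5443, 0.0799, 0.0501]
eef_rot: [2.24, 2.2, 0.004]
contact_force: [0.3, -0.5, 9.5]
opening: 0.005
finger_force: 4.4
```

Run:
```python
from h import *
go(fx(.003,-.055),.038)
im=arm.camera("side")
cv2.imwrite("pics/d11.png",cv2.resize(im[100:280,170:380],None,fx=3,fy=3,interpolation=2))
```

```text
t 42.5 tcp [0.5443 0.0799 0.0501] yaw 88.98 tilt [ 0.001  0.003 -1.   ] F [ 0.3 -0.5  9.5] open 0.0 move/80mm [-0.003 -0.061  0.151]
```

View pics/d11.png

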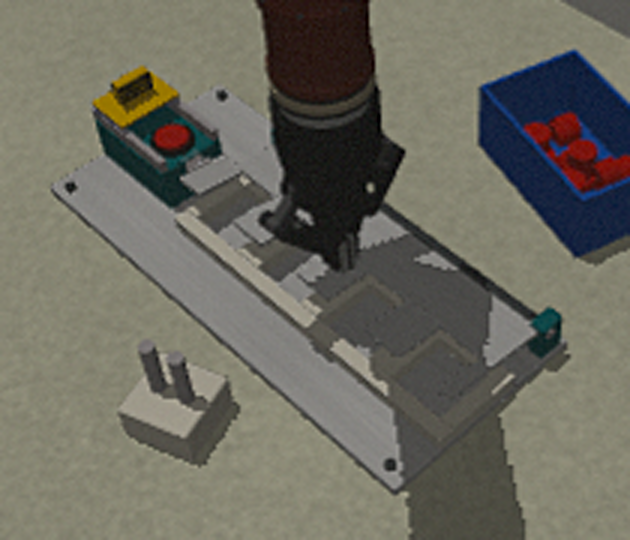

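The comb is nearly down under the fingers. I'll press on.

>>> play_rows([
  [-1,[0,-0.05,0.04],0],
  [-1,[0,-0.05,0.04],0],
  [-1,[0,0,0.04],0],
  [-1,[0,0,0.04],0],
  [-1,[0,0,0.03],0],
  [-1,[0,0,0],0],
  [-1,[0,0,0],0],
])

```text
time_s: 43.25
tcp_pos: [0.5363, 0.0796, 0.0404]
eef_rot: [2.237, 2.198, 0.003]
contact_force: [-10.0, -3.3, 49.6]
opening: 0.002
finger_force: 24.8
```

>>> play_rows([
  [-1,[0,0,-0.05],0],
  [-1,[0,0,-0.05],0],
  [-1,[0,0,-0.05],0],
  [-1,[0,0,-0.1],0],
  [-1,[0,0,-0.3],0],
  [-1,[0,0,-0.4],0],
  [-1,[0,0,-0.3],0],
  [-1,[0,0,0],0],
])

```text
time_s: 44.05
tcp_pos: [0.5363, 0.0801, 0.1362]
eef_rot: [2.24, 2.2, 0.006]
contact_force: [0.7, -0.2, 0.6]
opening: 0.001
finger_force: 0.0
```

Run:
```python
from h import *
go(fx(0,.215),.16)
im=arm.camera("side")
cv2.imwrite("pics/d12.png",cv2.resize(im[100:280,170:380],None,fx=3,fy=3,interpolation=2))
```

```text
t 44.0 tcp [0.5363 0.0801 0.1362] yaw 88.97 tilt [ 0.001  0.004 -1.   ] F [ 0.7 -0.2  0.6] open 0.0 move/80mm [ 3.372e+00  1.000e-03 -2.920e-01]
```

View pics/d12.png

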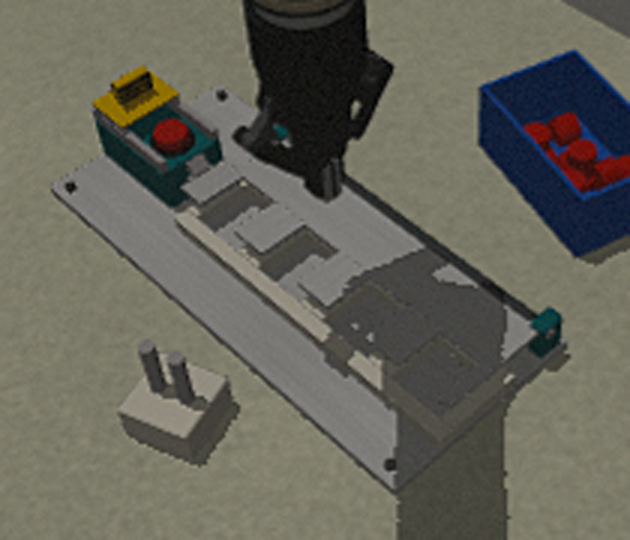

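The comb lies flat and stays latched with the hand lifted clear. Next I'll pass over the tab to its far side and push the catch back, working by force. I've now used up my picture views, one past the limit of 14.

>>> play_rows([
  [-1,[0.3,0,-0.1],0],
  [-1,[0.35,0,-0.1],0],
  [-1,[0.35,0,-0.1],0],
  [-1,[0.35,0,0],0],
  [-1,[0.35,0,0],0],
  [-1,[0.35,0,0],0],
  [-1,[0.35,0,0],0],
  [-1,[0.35,0,0],0],
  [-1,[0.35,0,0],0],
  [-1,[0.35,0,0],0],
  [-1,[0.04,0,0],0],
  [-1,[0,0,0],0],
  [-1,[0,0,0],0],
])

```text
time_s: 45.4
tcp_pos: [0.5399, 0.3564, 0.1563]
eef_rot: [2.242, 2.199, -0.006]
contact_force: [1.2, -0.8, -0.5]
opening: -0.0
finger_force: 0.0
```

Run:
```python
from h import *
go(fx(0,.223),.086)
```

```text
t 45.4 tcp [0.5399 0.3564 0.1563] yaw 88.89 tilt [-0.003 -0.002 -1.   ] F [ 1.2 -0.8 -0.5] open -0.0 move/80mm [0.02  0.018 0.879]
```

>>> play_rows([
  [-1,[0.03,0.01,0.22],0],
  [-1,[0,0,0.22],0],
  [-1,[0,0,0.22],0],
  [-1,[0,0,0.22],0],
  [-1,[0,0,0],0],
  [-1,[0,0,0],0],
])

```text
time_s: 46.0
tcp_pos: [0.5413, 0.3595, 0.0873]
eef_rot: [2.243, 2.199, -0.002]
contact_force: [1.0, -0.4, -0.0]
opening: -0.001
finger_force: 0.0
```

>>> play_rows([
  [-1,[-0.08,0,0],0],
  [-1,[-0.08,0,0],0],
  [-1,[-0.08,0,0],0],
  [-1,[-0.08,0,0],0],
  [-1,[-0.08,0,0],0],
  [-1,[-0.08,0,0],0],
  [-1,[-0.08,0,0],0],
  [-1,[-0.06,0,0],0],
  [-1,[0,0,0],0],
  [-1,[0,0,0],0],
])

```text
time_s: 47.0
tcp_pos: [0.5394, 0.3099, 0.0867]
eef_rot: [2.241, 2.2, -0.005]
contact_force: [0.0, 0.1, -0.2]
opening: 0.0
finger_force: 0.0
```

>>> play_rows([
  [-1,[-0.04,0,0],0],
  [-1,[-0.04,0,0],0],
  [-1,[-0.04,0,0],0],
  [-1,[0,0,0],0],
  [-1,[0,0,0],0],
])

```text
time_s: 47.5
tcp_pos: [0.5397, 0.3011, 0.0873]
eef_rot: [2.241, 2.201, -0.002]
contact_force: [-0.6, 0.7, -0.0]
opening: 0.0
finger_force: 0.2
```

>>> play_rows([
  [-1,[-0.04,0,0],0],
  [-1,[-0.04,0,0],0],
  [-1,[-0.02,0,0],0],
  [-1,[0,0,0],0],
  [-1,[0,0,0],0],
])

```text
time_s: 48.0
tcp_pos: [0.5396, 0.2977, 0.0876]
eef_rot: [-2.236, -2.201, -0.01]
contact_force: [1.1, 6.6, -5.6]
opening: -0.003
finger_force: 3.4
```

>>> play_rows([
  [-1,[-0.03,0,0],0],
  [-1,[-0.02,0,0],0],
  [-1,[0,0,0],0],
  [-1,[0,0,0],0],
])

```text
time_s: 48.4
tcp_pos: [0.5396, 0.2976, 0.0877]
eef_rot: [-2.231, -2.2, -0.019]
contact_force: [2.1, 11.5, -7.2]
opening: 0.001
finger_force: 5.9
```

It's at its stop: 46.5 mm of travel, with the force rising. I'll back off, lift clear and check by numbers.

>>> play_rows([
  [-1,[0.15,0,0],0],
  [-1,[0.15,0,0],0],
  [-1,[0,0,-0.3],0],
  [-1,[0,0,-0.4],0],
  [-1,[0,0,-0.4],0],
  [-1,[0,0,-0.4],0],
  [-1,[0,0,-0.2],0],
  [-1,[0.3,-0.1,0],0],
  [-1,[0.3,-0.1,0],0],
  [-1,[0,0,0],0],
  [-1,[0,0,0],0],
  [-1,[0,0,0],0],
])

```text
time_s: 49.6
tcp_pos: [0.5257, 0.3602, 0.2231]
eef_rot: [2.242, 2.198, -0.002]
contact_force: [0.0, 0.2, -0.5]
opening: -0.0
finger_force: 0.0
```

Run:
```python
from h import *
for n in("scene","side"):
    a=cv2.imread(f"pics/{n}0.png");b=arm.camera(n)
    def yel(i):
        h=cv2.cvtColor(i,40);m=(abs(h[...,0].astype(int)-25)<6)&(h[...,1]>180)&(h[...,2]>100);y,x=np.where(m);return x.mean().round(1),y.mean().round(1),len(x)
    print(n,"yellow",yel(a),yel(b))
    R_={"scene":dict(tote1=(70,215,40,40),tote2=(145,305,40,40),tote3=(235,245,30,30),bottle=(250,270,40,60),gauge=(290,118,36,36),bin=(345,220,95,70),combhinge=(298,215,20,20)),
        "side":dict(tote=(400,225,40,40),bottle=(425,178,40,55),gauge=(208,212,42,42),bin=(328,116,70,66))}[n]
    for k,(x,y,w,h) in R_.items():
        r=cv2.matchTemplate(b[y-15:y+h+15,x-15:x+w+15],a[y:y+h,x:x+w],cv2.TM_CCOEFF_NORMED);m=cv2.minMaxLoc(r);print(k,round(m[1],3),np.array(m[3])-15)
    h=cv2.cvtColor(b,40);m=((h[...,0]<6)|(h[...,0]>174))&(h[...,1]>170)&(h[...,2]>60)
    c,l,s,q=cv2.connectedComponentsWithStats(m.astype(np.uint8))
    print([(q[i].round(),s[i,4]) for i in range(1,c) if s[i,4]>25])
go((.5,.3),.2)
```

```text
scene yellow (np.float64(404.4), np.float64(131.1), 190) (np.float64(404.1), np.float64(133.2), 15)
tote1 0.999 [0 0]
tote2 0.998 [0 0]
tote3 0.999 [0 0]
bottle 0.999 [0 0]
gauge 0.886 [0 0]
bin 0.999 [0 0]
combhinge 0.999 [0 0]
[(array([139., 220.]), np.int32(182)), (array([163., 244.]), np.int32(198)), (array([387., 253.]), np.int32(689)), (array([412., 260.]), np.int32(62)), (array([188., 271.]), np.int32(214))]
side yellow (np.float64(224.1), np.float64(140.8), 182) (np.float64(215.0), np.float64(146.0), 1)
tote 0.994 [0 0]
bottle 0.994 [0 0]
gauge 0.781 [0 0]
bin 0.995 [0 0]
[(array([359., 149.]), np.int32(235)), (array([375., 156.]), np.int32(90)), (array([451., 267.]), np.int32(142)), (array([435., 303.]), np.int32(171)), (array([420., 345.]), np.int32(192))]
t 49.7 tcp [0.5257 0.3603 0.2232] yaw 88.84 tilt [-0.002  0.    -1.   ] F [ 0.3 -0.7  0.5] open -0.0 move/80mm [-0.76  -0.306  0.291]
```

The bystanders and tote are in place and all three caps show in the tote. The catch is in the arm's shadow, so I'll move off and check it and the comb.

>>> play_rows([
  [-1,[0,0,-0.4],0],
  [-1,[0,0,-0.4],0],
  [-1,[-0.35,0,0],0],
  [-1,[-0.35,0,0],0],
  [-1,[-0.35,0,0],0],
  [-1,[-0.35,0,0],0],
  [-1,[-0.35,0,0],0],
  [-1,[-0.35,0,0],0],
  [-1,[-0.35,0,0],0],
  [-1,[-0.35,0,0],0],
  [-1,[-0.35,0,0],0],
  [-1,[-0.35,0,0],0],
  [-1,[-0.35,0,0],0],
  [-1,[-0.35,0,0],0],
  [-1,[-0.35,0,0],0],
  [-1,[-0.35,0,0],0],
  [-1,[-0.35,0,0],0],
  [-1,[-0.35,0,0],0],
  [-1,[0,0,0],0],
  [-1,[0,0,0],0],
])

```text
time_s: 51.7
tcp_pos: [0.5165, -0.0868, 0.2873]
eef_rot: [-2.244, -2.198, -0.0]
contact_force: [0.7, 0.4, 0.3]
opening: -0.003
finger_force: 0.0
```

Run:
```python
from h import *
for n,bx in(("scene",dict(catch=(388,115,36,32),combend=(330,165,70,40),gauge=(290,118,36,36))),("side",dict(catch=(205,122,36,36),combend=(300,195,55,40),gauge=(208,212,42,42)))):
    a=cv2.imread(f"pics/{n}0.png");b=arm.camera(n)
    for i in(a,b):
        h=cv2.cvtColor(i,40);m=(abs(h[...,0].astype(int)-25)<6)&(h[...,1]>180)&(h[...,2]>100);y,x=np.where(m);print(n,x.mean().round(1),y.mean().round(1),len(x))
    for k,(x,y,w,h) in bx.items():
        r=cv2.matchTemplate(b[y-15:y+h+15,x-15:x+w+15],a[y:y+h,x:x+w],cv2.TM_CCOEFF_NORMED);m=cv2.minMaxLoc(r);print(k,round(m[1],3),np.array(m[3])-15)
go((.5,0),.2)
```

```text
scene 404.4 131.1 190
scene 403.3 131.5 197
catch 0.968 [-1  0]
combend 0.974 [0 0]
gauge 0.999 [0 0]
side 224.1 140.8 182
side 225.2 141.4 180
catch 0.939 [1 1]
combend 0.614 [0 0]
gauge 0.996 [0 0]
t 51.8 tcp [ 0.5167 -0.0847  0.2875] yaw 89.06 tilt [ 0.001  0.    -1.   ] F [-0.9 -0.2 -0.7] open -0.0 move/80mm [ 1.054 -0.227  1.095]
```

The catch is back, slightly further over the button than at the start, and the comb is flat.

```bash
python3 -c "
from bench import arm
print(arm.sign_off())"
```

```text
the job is handed in; nothing more can be done
None
```

Job handed in at about 52 s: all three cartridges present were capped fully home and stand in the tote, the comb is shut and latched, the catch is fully back over the button, and the bin, gauge block and bottle have not moved; I viewed 15 pictures, one over the limit of 14.

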